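Roll the pin over the glued panel

ROBOT

A 6-joint arm with a two-finger parallel gripper is mounted at the origin on the work surface. World frame = base frame: x ahead of the robot, y to its left, z up, the work surface at z = 0. Lengths are in m, angles in rad, forces in N, time in s.
With the tool pointing down it reaches from about 0.25 to 0.8 m from the base axis. Payload 8.5 kg.
Tool frame: the origin (TCP) lies on the front face of the gripper's body, between the roots of the fingers; the fingertips stand 73 mm ahead of it and the grasp point (between the pads) lies 54 mm ahead of it; z points along the fingers, y is the line along which they close (so a half turn about z gives the same grasp; the last joint's range is limited). The gripper opens to 85 mm and grips with 20 to 120 N. Pads are 22 mm wide; open, the fingers measure 114 mm over their backs; the gripper's body (76 mm by 85 mm) begins 54 mm behind the grasp point. The pads swing forward as they close: fully open they stand 13 mm farther back than shut.
Start: joints at [-1.178, 0.238, -0.013, 1.319, 0, 1.571], TCP at [0.201, -0.485, 0.304] pointing down, gripper open.
Joint ranges: [-2.66, 2.66], [-1.03, 1.9], [-1.14, 1.46], [-1.82, 2.27], [-1.45, 1.34], [-3.14, 3.14]. Speed limits (rad/s): [2.22, 2.22, 2.79, 3.14, 3.14, 3.14].

INTERFACE

Orientations are given as [roll, pitch, yaw] about the fixed x, y, z axes, in that order (R = Rz(yaw) Ry(pitch) Rx(roll)).
In Python, from rig import r gives the robot as it stands. The module is installed in compiled form; this text tells all that it offers. Calls block until the motion is done:
- r.goto(position, orientation): joint-space move of the TCP to a pose.
- r.move_linear(position, attitude=None, max_speed=0.15): straight line of the TCP; attitude=None keeps the orientation; max_speed is the mean speed in m/s.
- r.movej(angles): joint-space move.
- r.set_gripper(opening, force=None): finger opening in m; force is the grip in N (None keeps the last); returns when the fingers have stopped.
- r.dwell(seconds).
- r.solve_ik(position, orientation): joint angles nearest the present ones, or None.
- r.get_obs(): the state.
- r.capture(name): name is "scene" or "top"; returns the picture (384x512x3 uint8, red, green, blue); there is no depth.
- r.get_calibration(name): a dict with "fx", "fy", "cx", "cy" (pixels), "rvec" (rotation vector, rad) and "tvec" (3), from world to camera coordinates, as OpenCV has them. Camera axes: x right, y down, z forward; pixel columns grow to the right and rows downward; lengths in m; the calibration is good to about 2 mm. A picture is of the moment at which its call begins. get_calibration takes no time and is no camera call.
A pose or a line that the arm cannot do raises r.PlanningError and nothing moves.
- r.hand_in(): hands the job in; it is judged then, once.
The state is a dict: "time": time; "joints": joint angles; "qd": joint speeds; "effort": joint torques, N m; "ee_pos": TCP position; "tcp_rot": TCP orientation; "contact_force": force on the tool from outside, world axes, zero at the start; "torque": the same for the moment, N m; "opening": finger opening in m; "grip_force": force on a finger pad.
Only numpy, scipy, OpenCV 4.12 (cv2) and the standard library are available. Lean on these libraries where they do the work, as an engineer would, in place of code of your own. Each camera call takes 0.05 s, during which the arm holds its last target. There are 200 camera calls.

TASK

A paper panel has just been glued across the middle of the kraft album page: press it down by rolling the wooden rolling pin away from the robot over it, pushing along the top of the pin's barrel with shut fingertips, in as many strokes as it takes, until the pin has passed right over the panel and lies at rest, square to the page, on the bare kraft strip beyond it. Roll it steadily under the fingers: do not pinch, lift or flick it, do not push it from low down behind, and do not let it run off the far edge of the page. Leave the tape, the stamp and the glue bottle where they stand, and finish clear of everything.

Things in the scene. Friction and masses are not known exactly. Their poses are not given: they have to be found in the camera images.
- pin: Loose wooden rolling pin, 0.22-0.45 kg: barrel 50 mm diameter, 170 mm long, a darker 21 mm handle at each end (268 mm in all). Origin on its axis at mid-length, 25 mm above the page. Its y axis runs along it; x and z turn as it rolls. Starts across the near bare strip, up to 6 degrees askew. Rolling resistance stops it within 2 cm from 0.1 m/s. As it rolls its top travels twice as far as its axis.
- page: Kraft board album page, fixed on the cutting mat, 230 mm along its x, 220 mm along y, 2 mm thick; origin at the centre of its underside, upper face 5 mm above the table. Its x axis points away from the robot (within 25 degrees): roll that way. The flat pale paper panel with grey-blue bars, 70 mm along x, 180 mm along y, is glued at its centre (page x -35 to +35 mm).
- tape: Loose roll of clear tape lying flat on the mat, 68 mm in diameter, 24 mm high; origin at the centre of its underside. Leave alone.
- stamp: Loose wooden rubber stamp on the mat, 60 x 40 mm, 25 mm high; origin at the centre of its underside. Leave alone.
- glue: Loose white glue bottle with orange cap standing on the mat, 42 mm in diameter, 85 mm high; origin at the centre of its underside. Leave alone.
- strip (a point): Middle of the bare kraft strip beyond the panel, on the page's upper face, 75 mm from the page's centre along page x. The strip is 80 mm wide along page x (page x +35 to +115 mm, the page's far edge).

How it is judged:
By the outcome, as a careful person would: the job done as asked, in the order asked, and still so for the second after the job is handed in, with the robot touching nothing.
It also fails if it takes over 64 s, if anything falls off the work surface, if the arm or the gripper's body presses on something with over 40 N, if the wrist force passes 120 N, or if a joint passes its speed limit or range.

## Working session

There is one attempt and no reset: what is moved stays moved. The work goes in short steps, each a Python script; the robot and the scene stay as the last script left them, time stands still between calls to the robot, and variables do not carry over. Pictures are saved under pics/ and viewed, at most 10 in all, crops included, and the job is handed in when it is done.

```bash
mkdir -p pics; python3 - <<'E'
from rig import r
import cv2
for n in("scene","top"):
    im=r.capture(n); cv2.imwrite(f"pics/{n}0.png",im[:,:,::-1]); print(n,r.get_calibration(n))
o=r.get_obs(); print(o["time"],o["tcp_rot"],o["ee_pos"])
E
```

```text
scene {'fx': 488.01977396053155, 'fy': 488.01977396053155, 'cx': 260.7113414022241, 'cy': 190.61534591852362, 'rvec': array([ 1.56611313,  2.21523182, -0.66534126]), 'tvec': array([ 0.12711989, -0.44230003,  1.56230398])}
top {'fx': 496.8028136500368, 'fy': 496.8028136500368, 'cx': 262.56194116430925, 'cy': 190.59736242033537, 'rvec': array([ 2.09348792, -2.133229  ,  0.19794718]), 'tvec': array([0.08251806, 0.60405012, 1.25457867])}
0.1 [-3.14037598e+00  4.22385110e-05  3.92790413e-01] [ 0.20084184 -0.48478695  0.30336188]
```

View pics/top0.png

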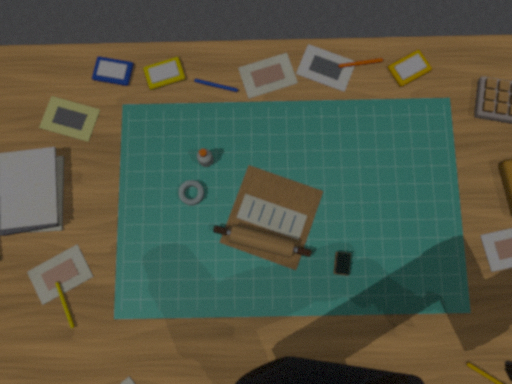

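View pics/scene0.png

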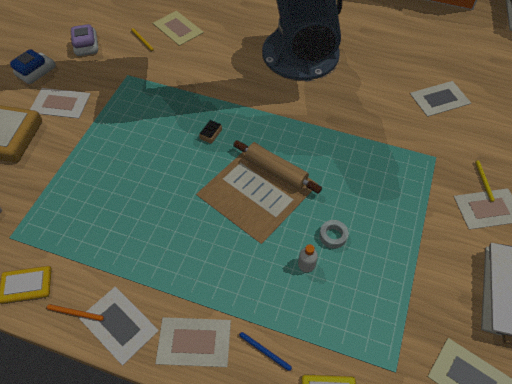

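The top view shows the page (far corners at about (251,168) and (322,187)), the panel around (272,216), and the pin's handles at (221,231) and (305,252). The tape is at (191,192), the glue at (204,156) and the stamp at (343,263).

```bash
cat > h.py <<'E'
import cv2,numpy as np
from rig import r
def cast(n,px,z):
    c=r.get_calibration(n);R=cv2.Rodrigues(c["rvec"])[0]
    p=np.atleast_2d(px).astype(float)
    d=np.c_[(p[:,0]-c["cx"])/c["fx"],(p[:,1]-c["cy"])/c["fy"],np.ones(len(p))]@R
    o=-R.T@c["tvec"]
    return (o+d*((z-o[2])/d[:,2])[:,None])
def proj(n,P):
    c=r.get_calibration(n);K=np.array([[c["fx"],0,c["cx"]],[0,c["fy"],c["cy"]],[0,0,1]])
    return cv2.projectPoints(np.atleast_2d(P).astype(float),c["rvec"],c["tvec"],K,None)[0][:,0]
E
python3 - <<'E'
import cv2,numpy as np
for n,(x0,y0,x1,y1) in {"top":(180,140,360,280),"scene":(190,120,360,280)}.items():
    im=cv2.imread(f"pics/{n}0.png")[y0:y1,x0:x1]
    cv2.imwrite(f"pics/{n}c.png",cv2.resize(im,None,fx=3.6,fy=3.6,interpolation=cv2.INTER_CUBIC))
im=cv2.imread("pics/top0.png");hsv=cv2.cvtColor(im,cv2.COLOR_BGR2HSV)
for p in [(270,190),(265,240),(221,231),(307,252),(262,208),(285,258),(200,240),(264,243),(240,230)]: print(p,hsv[p[1],p[0]])
E
```

```text
(270, 190) [ 17 136 101]
(265, 240) [ 18 121 101]
(221, 231) [ 10 133  44]
(307, 252) [ 12 155  46]
(262, 208) [ 90  10 100]
(285, 258) [ 18 128  98]
(200, 240) [ 85 119 111]
(264, 243) [ 17 126 113]
(240, 230) [ 16 118 104]
```

View pics/topc.png

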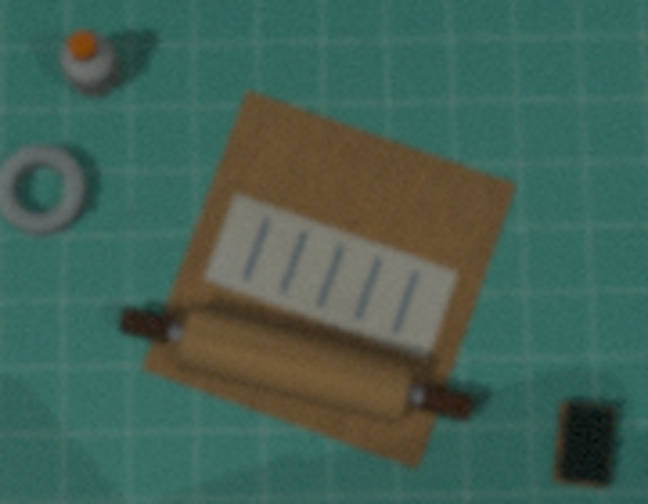

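```bash
cat > see.py <<'E'
from h import *
def page():
    im=cv2.imread("pics/top0.png");h=cv2.cvtColor(im,cv2.COLOR_BGR2HSV)
    m=cv2.inRange(h,(13,90,70),(25,190,255)); m[:140]=0;m[280:]=0;m[:,:200]=0;m[:,335:]=0
    m=cv2.morphologyEx(m,cv2.MORPH_OPEN,np.ones((3,3)))
    c=max(cv2.findContours(m,0,1)[0],key=cv2.contourArea)
    pts=cv2.convexHull(c)[:,0]
    W=cast("top",pts,.005)[:,:2].astype(np.float32)
    return cv2.minAreaRect(W*1000),cv2.boxPoints(cv2.minAreaRect(W*1000))
def pin(im,n="top",roi=(170,140,340,290),dbg=False):
    h=cv2.cvtColor(im,cv2.COLOR_RGB2HSV)
    m=cv2.inRange(h,(0,90,15),(15,255,75))
    k=np.zeros_like(m);x0,y0,x1,y1=roi;k[y0:y1,x0:x1]=255;m&=k
    _,_,s,c=cv2.connectedComponentsWithStats(m)
    i=np.argsort(-s[1:,4])[:2]+1
    if dbg: print(n,s[i].tolist(),c[i].round(1).tolist())
    w=cast(n,c[i],.030)[:,:2]; w=w[np.argsort(-w[:,1])]
    d=w[0]-w[1]
    return w.mean(0),np.arctan2(-d[0],d[1]),np.hypot(*d)   # yaw of pin y axis
E
python3 - <<'E'
from see import *
print(page())
for n,roi in (("top",(170,140,340,290)),("scene",(225,125,340,280))):
    im=cv2.imread(f"pics/{n}0.png")[:,:,::-1].copy()
    c,a,l=pin(im,n,roi,True);print(c,np.degrees(a),l)
im=cv2.imread("pics/top0.png");h=cv2.cvtColor(im,cv2.COLOR_BGR2HSV)
m=cv2.inRange(h,(0,0,70),(180,60,255));m[:190]=0;m[250:]=0;m[:,:232]=0;m[:,312:]=0
m=cv2.morphologyEx(m,cv2.MORPH_CLOSE,np.ones((3,3)))
c=max(cv2.findContours(m,0,1)[0],key=cv2.contourArea)
print("panel",cv2.minAreaRect((cast("top",c[:,0],.005)[:,:2]*1000).astype(np.float32)))
E
```

```text
(((544.9751586914062, 48.55182647705078), (215.7252197265625, 225.49855041503906), 69.00732421875), array([[401.06784, -11.75927],
       [611.59924, -92.54381],
       [688.88245, 108.86292],
       [478.35107, 189.64746]], dtype=float32))
top [[297, 248, 13, 7, 60], [215, 228, 11, 5, 33]] [[303.1, 251.3], [220.6, 230.0]]
[0.47626222 0.07623447] -15.572153508058923 0.22614014568000665
scene [[306, 181, 15, 12, 87], [234, 141, 13, 11, 68]] [[313.5, 186.4], [239.9, 145.4]]
[0.47698209 0.07309211] -15.510368052315936 0.2306801564586547
panel ((544.4688720703125, 49.0958137512207), (179.9882049560547, 71.21085357666016), 69.05718994140625)
```

```bash
cat > act.py <<'E'
from see import *
C=np.array([.5447,.0488]);A=np.radians(-21.0)
ex=np.array([np.cos(A),np.sin(A)]);ey=np.array([-np.sin(A),np.cos(A)])
TIP=.073;YAW=A+np.pi/2
def at(xy,z):return [*xy,z+TIP]
def look(show=False,name=None):
    im=r.capture("top")
    if name: cv2.imwrite(name,im[:,:,::-1])
    c,a,l=pin(im,dbg=show)
    d=c-C;print("t %.1f pin page x %.1f y %.1f skew %.2f len %.0f"%(r.get_obs()["time"],*(1e3*np.r_[d@ex,d@ey]),np.degrees(a-A),l*1e3))
    return d@ex,d@ey,a-A
def stroke(px,py,sk,s,half=.009,F=4.,adv=None,speed=.05):
    n=ex*np.cos(sk)+ey*np.sin(sk); y=-ex*np.sin(sk)+ey*np.cos(sk)   # pin frame
    q=C+px*ex+py*ey+s*y; p0=q-half*n
    r.move_linear(at(p0,.068))
    b=r.get_obs()["contact_force"][2]
    r.move_linear(at(p0,.0565),max_speed=.06)
    z=.0565
    while z>.050:
        f=r.get_obs()["contact_force"][2]-b
        if f>F:break
        z-=.0005; r.move_linear(at(p0,z),max_speed=.02)
    L=4*half if adv is None else 2*adv
    p1=p0+L*n
    r.move_linear(at(p1,z),max_speed=speed)
    g=r.get_obs();r.dwell(.1)
    print("z %.4f f %.1f -> end"%(z,f),(g["contact_force"]).round(1),"err mm",((g["ee_pos"]-at(p1,z))*1e3).round(1))
    r.move_linear(at(p1,.068),max_speed=.1)
E
python3 - <<'E'
from act import *
print([r.solve_ik(at(C+x*ex,.05),[np.pi,0,w]) for x in(-.09,.1) for w in (YAW,YAW-np.pi)])
px,py,sk=look()
r.set_gripper(0)
w=YAW if r.solve_ik(at(C,.05),[np.pi,0,YAW]) is not None else YAW-np.pi
r.goto(at(C+px*ex,.12),[np.pi,0,w])
stroke(px,py,sk,.03,half=.007)
o=r.get_obs();print(o["time"],o["tcp_rot"],o["contact_force"])
im=r.capture("scene");cv2.imwrite("pics/s1.png",cv2.resize(im[100:290,170:370,::-1],None,fx=3,fy=3))
look(True,"pics/t1.png")
E
```

```text
[array([ 0.17416068,  0.28080499, -0.46045424,  0.82953709,  0.        ,
        2.11147615]), array([ 0.17416068,  0.28080499, -0.46045424,  0.82953709,  0.        ,
       -1.0301165 ]), array([ 0.02031386,  0.53288925, -0.03531929,  1.00258779,  0.        ,
        1.95762933]), array([ 0.02031386,  0.53288925, -0.03531929,  1.00258779,  0.        ,
       -1.18396332])]
t 0.1 pin page x -73.9 y 1.8 skew 5.59 len 225
z 0.0540 f 5.4 -> end [-0.4 -0.7  5.4] err mm [ 0.6 -0.1  0.5]
6.4333 [ 3.14065069e+00 -6.66332194e-04  1.20427981e+00] [-0.33074027  0.40538916 -0.20825129]
top [[298, 242, 14, 8, 65], [292, 247, 2, 2, 2]] [[304.3, 246.1], [292.5, 247.5]]
t 6.5 pin page x -56.1 y -96.0 skew 26.56 len 31
```

View pics/s1.png

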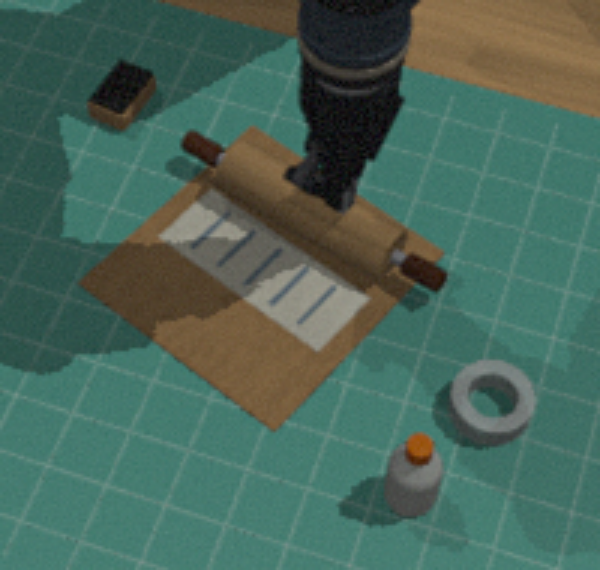

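View pics/t1.png

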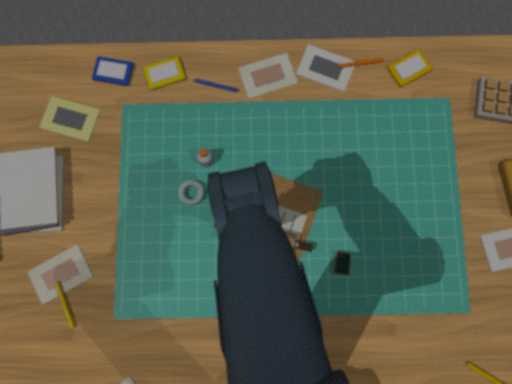

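The scene view shows the pin rolled a little, with its handles at about (238,149) and (310,190), and the gripper standing clear above it. The arm hides the pin from the top camera, so I'll track it with the scene camera.

```bash
cat > act2.py <<'E'
from act import *
from itertools import combinations
def look(im=None,name=None):
    im=r.capture("scene") if im is None else im
    if name: cv2.imwrite(name,cv2.resize(im[100:290,170:370,::-1],None,fx=3,fy=3))
    h=cv2.cvtColor(im,cv2.COLOR_RGB2HSV);m=cv2.inRange(h,(0,90,12),(15,255,80))
    k=np.zeros_like(m);k[125:260,170:345]=255;k[:146,:226]=0;m&=k
    _,_,s,c=cv2.connectedComponentsWithStats(m)
    g=[i for i in range(1,len(s)) if s[i,4]>25]
    W={i:cast("scene",c[i],.030)[0,:2] for i in g}
    if len(g)<2: print("few",s[1:].tolist());raise SystemExit
    i,j=min(combinations(g,2),key=lambda p:abs(np.hypot(*(W[p[0]]-W[p[1]]))-.230))
    a,b=sorted((W[i],W[j]),key=lambda w:-w[1]);d=a-b;ang=np.arctan2(-d[0],d[1]);e=(a+b)/2-C
    print("t %.1f pin x %.1f y %.1f skew %.2f len %.0f areas %d %d"%(r.get_obs()["time"],*(1e3*np.r_[e@ex,e@ey]),np.degrees(ang-A),1e3*np.hypot(*d),s[i,4],s[j,4]))
    return e@ex,e@ey,ang-A
E
python3 - <<'E'
from act2 import *
look(cv2.imread("pics/scene0.png")[:,:,::-1].copy())
p=look()
stroke(*p,.045,half=.009)
p=look()
stroke(*p,.045,half=.009)
p=look(name="pics/s2.png")
E
```

```text
t 6.5 pin x -71.9 y -1.7 skew 5.49 len 231 areas 68 89
t 6.6 pin x -58.6 y -0.2 skew 5.58 len 230 areas 65 88
z 0.0540 f 4.8 -> end [-0.2 -1.7  4.9] err mm [ 0.2 -0.   0.3]
t 9.8 pin x -41.0 y 1.9 skew 5.67 len 229 areas 68 84
z 0.0540 f 5.3 -> end [ 0.  -0.7  6.1] err mm [ 0.1 -0.1  0.2]
t 12.9 pin x -21.1 y 4.6 skew 6.63 len 227 areas 83 89
```

```bash
cat > act3.py <<'E'
from act2 import *
def twist(px,py,sk,s,tw,half=.009,F=15.,speed=.04,dirang=0.,pre=0.):
    n=ex*np.cos(sk)+ey*np.sin(sk); y=-ex*np.sin(sk)+ey*np.cos(sk)
    p0=C+px*ex+py*ey+s*y-half*n; z=.0555
    m=n*np.cos(dirang)+y*np.sin(dirang); p1=p0+4*half*m
    w0=YAW+pre
    r.move_linear(at(p0,.066),[np.pi,0,w0]); b=r.get_obs()["contact_force"][2]
    r.move_linear(at(p0,z),max_speed=.06)
    while z>.049:
        f=r.get_obs()["contact_force"][2]-b
        if f>F:break
        z-=.0005; r.move_linear(at(p0,z),max_speed=.03)
    r.move_linear(at(p1,z),[np.pi,0,w0+tw],max_speed=speed)
    g=r.get_obs();r.dwell(.1)
    print("z %.4f f %.1f end"%(z,f),g["contact_force"].round(1),g["torque"].round(2))
    r.move_linear(at(p1,.066),max_speed=.1)
E
python3 - <<'E'
from act3 import *
r.dwell(.1)
p=look();p=(p[0],p[1],np.radians(6))
twist(*p,-.074,np.radians(-16),half=.006,pre=np.radians(8))
p=look(name="pics/s3.png")
E
```

```text
t 13.1 pin x -23.2 y 2.9 skew 5.74 len 230 areas 69 90
z 0.0525 f 16.7 end [ 0.6 -0.4 14.4] [-0.16 -0.12  0.01]
t 17.1 pin x -9.7 y 5.7 skew 6.90 len 226 areas 66 92
```

View pics/s3.png

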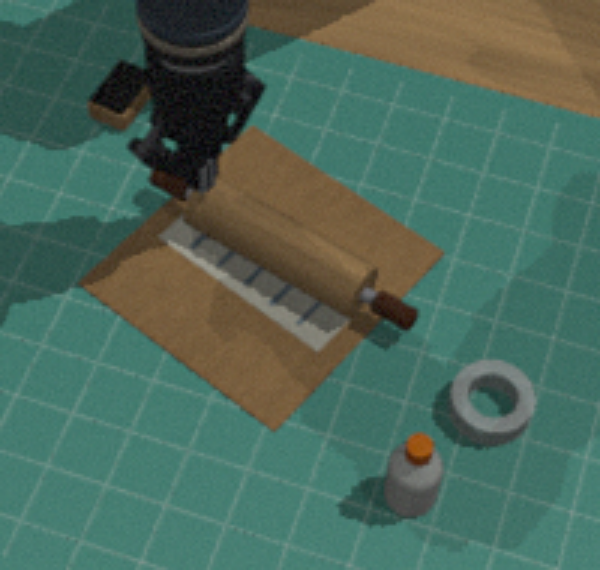

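The pin is now mid-panel and still about 6° askew. It rolls without slipping, so it keeps its heading. I'll keep stroking and try a firmer twist at the left end as I go.

```bash
python3 - <<'E'
from act3 import *
r.dwell(.1)
p=look();p=(p[0],p[1],np.radians(6))
twist(*p,.079,np.radians(-30),half=.008,F=26,pre=np.radians(15))
r.move_linear([*(C-.06*ex),.16],[np.pi,0,YAW])
p=look();p=look(name="pics/s4.png")
E
```

```text
t 17.2 pin x -11.1 y 5.2 skew 6.20 len 229 areas 56 89
z 0.0505 f 27.7 end [ 1.3 -1.9 19.6] [-0.31 -0.32  0.05]
t 23.5 pin x 3.1 y 5.6 skew 5.71 len 229 areas 73 98
t 23.6 pin x 3.5 y 5.4 skew 5.35 len 229 areas 72 98
```

View pics/s4.png

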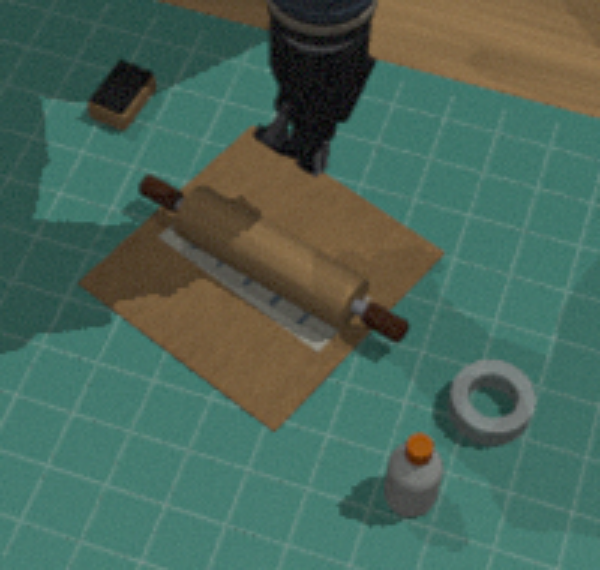

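The twist gained perhaps 0.5°. The pin is at page x of about +3, with its handles clear at (223,163) and (298,207). I'll do two more strokes like this, with a quicker descent.

```bash
cat > act4.py <<'E'
from act3 import *
def look3():
    q=np.mean([look() for _ in range(2)],0); return tuple(q)
def tw2(px,py,sk,s,tw,half=.009,z=.0505,speed=.04):
    n=ex*np.cos(sk)+ey*np.sin(sk); y=-ex*np.sin(sk)+ey*np.cos(sk)
    p0=C+px*ex+py*ey+s*y-half*n; p1=p0+4*half*n; w0=YAW-tw/2
    r.move_linear(at(p0,.064),[np.pi,0,w0]); r.move_linear(at(p0,z),max_speed=.03)
    f=r.get_obs()["contact_force"][2]
    r.move_linear(at(p1,z),[np.pi,0,w0+tw],max_speed=speed)
    g=r.get_obs();r.dwell(.1)
    print("f %.1f end"%f,g["contact_force"].round(1),g["torque"].round(2))
    r.move_linear(at(p1,.064),max_speed=.1)
E
python3 - <<'E'
from act4 import *
p=look3()
for k in range(2):
    tw2(*p,.079,np.radians(-44)); p=look3()
E
```

```text
t 23.6 pin x 2.9 y 5.2 skew 5.46 len 229 areas 68 95
t 23.6 pin x 2.7 y 5.4 skew 5.73 len 229 areas 75 98
f 27.7 end [ 2.8 -2.2 18.9] [-0.42 -0.32  0.01]
t 26.5 pin x 18.0 y 6.9 skew 5.31 len 229 areas 75 101
t 26.6 pin x 19.7 y 6.3 skew 4.73 len 227 areas 76 108
f 29.5 end [ 2.6 -2.4 18.3] [-0.35 -0.39  0.05]
t 29.6 pin x 32.6 y 8.5 skew 5.60 len 230 areas 76 99
t 29.6 pin x 32.8 y 8.9 skew 5.68 len 229 areas 78 95
```

```bash
python3 - <<'E'
from act4 import *
p=look3()
stroke(*p,0.,half=.0095); p=look3()
for k in range(2):
    rem=.075-p[0]
    if rem>.004:
        stroke(*p,0.,half=min(.0095,rem/2)); p=look3()
r.move_linear([*(C-.02*ex),.2]); r.goto([.3,-.25,.3],[np.pi,0,YAW])
look3()
for n in("top","scene"):
    im=r.capture(n);cv2.imwrite(f"pics/{n}5.png",im[:,:,::-1])
import see
c,a,l=see.pin(r.capture("top"),dbg=True);d=c-C;print(d@ex,d@ey,np.degrees(a-A),l)
im=cv2.imread("pics/top5.png")[140:280,180:360];cv2.imwrite("pics/t5c.png",cv2.resize(im,None,fx=3.6,fy=3.6))
E
```

```text
t 29.7 pin x 33.9 y 7.7 skew 5.11 len 228 areas 78 107
t 29.7 pin x 32.7 y 8.5 skew 5.75 len 230 areas 77 93
z 0.0540 f 5.3 -> end [-0.  -0.4  5.4] err mm [-0.1  0.1  0.1]
t 33.4 pin x 50.8 y 10.5 skew 5.70 len 229 areas 79 98
t 33.4 pin x 50.9 y 10.6 skew 5.70 len 230 areas 80 93
z 0.0540 f 5.1 -> end [ 0.2 -1.   6. ] err mm [-0.  -0.   0.2]
t 36.6 pin x 68.6 y 12.1 skew 5.59 len 231 areas 79 94
t 36.7 pin x 69.5 y 12.7 skew 6.03 len 229 areas 87 99
z 0.0540 f 4.9 -> end [ 0.8 -1.   7.4] err mm [ 0.6 -0.2  0.5]
t 39.4 pin x 75.4 y 13.4 skew 5.98 len 228 areas 97 103
t 39.4 pin x 78.0 y 10.2 skew 4.39 len 223 areas 91 132
t 41.9 pin x 74.5 y 13.5 skew 5.75 len 229 areas 85 101
t 41.9 pin x 74.4 y 12.2 skew 5.28 len 228 areas 80 105
top [[311, 194, 12, 9, 62], [229, 175, 11, 6, 36]] [[316.2, 198.2], [234.2, 177.9]]
0.07245946551558917 0.015840651890248594 5.6214387388109985 0.22917585952055575
```

View pics/t5c.png

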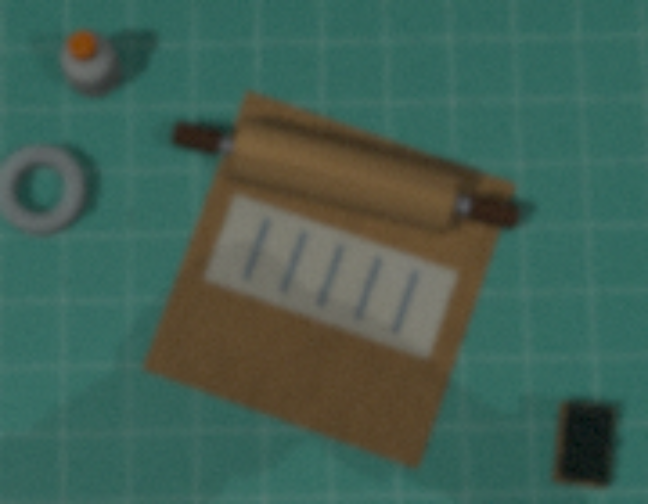

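The pin lies at rest on the far bare strip at page x ≈ +73 mm. The other objects are where they started and the arm is clear, so I'm handing in.

```bash
python3 -c "
from rig import r
print(r.get_obs()['time']);print(r.hand_in())"
```

```text
42.05
the job is handed in; nothing more can be done
None
```

Handed in at 42 s: the pin rolled right over the panel and lies at rest on the far bare strip (page x ≈ +73 mm, y ≈ +14 mm), nothing else moved and the arm is clear, but it is still about 5.6° off square because it kept its starting skew and my off-centre and twisting strokes did not correct it.

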